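Check the board thickness reader with a gauge plate

TASK

Switch the isolator on by turning its red handle clockwise all the way to the green dot, then take the gauge plate with the yellow grip out of its stand and pass its blade down through the slot in the roof of the white thickness reader until the red line on the blade is level with the roof. Finish while still holding the plate there: it stays upright and gripped, hanging in the slot and not resting on the reader. Leave the blue and white plates and the other things on the bench where they are.

Things in the scene. Friction and masses are not known exactly. Their poses are not given: they have to be found in the camera images.
- handle (a joint): turn of the isolator's red handle, rad: 0 = OFF, 1.2 = ON, with a hard stop at each end; it starts at OFF or up to 0.2 from it. It grows clockwise seen from above. It turns stiffly (0.06 N m of friction) and stays where it is left.
- handle_grip (a point): centre of the isolator handle's grip bar, on the turning axis, 73 above the table. Turns with the handle: the bar is 58 long along its x, 14 thick along its y, 30 tall (from 58 to 88 above the table), red with a white pointer at its +x end, on a red hub 40 across (48 to 58 above the table).
- isolator: fixed grey isolator box, 90 x 90 x 45, with a yellow dial 82 across on top (up to 48). Origin: centre of its underside. The white dot on the dial is OFF (box +x), the green dot is ON (1.2 rad clockwise of it).
- reader: fixed white thickness reader, 200 (x) x 160 (y) x 100 tall, clear windows in front and back. Origin: centre of its underside. Its roof is flat, 12 thick, top 100 above the table; below is a free space 78 deep down to its bed, 10 above the table.
- slot (a point): centre of the slot in the reader's roof, at the level of the roof's top face. The slot is 10 wide along its x and 42 long along its y, straight through, with a 4 mm 45-degree lead-in black chamfer all round the top (mouth 18 x 50). z up.
- plate_yellow: gauge plate, yellow grip (use this; 60 to 130 g): upright aluminium blade 8 thick (its x), 40 wide (y), 70 tall; on it a grip block 18 (x) x 36 (y), from 70 to 102 above the origin. Origin: centre of the blade's lower end; z up. Red line round the blade 45 above the origin. Starts upright in its stand, lower end 5 above the table; lift straight up over 36 to free it.
- stand_yellow: fixed wooden block 60 (x) x 70 (y) x 40 tall; holds the yellow plate in a slot 10.5 x 42.5, 35 deep; the three stands stand in a row in any order. Origin: centre of its underside; same axes as the plate in it.
- plate_blue: gauge plate, blue grip, to be left standing in its own wooden stand of the same kind: upright aluminium blade 8 thick (its x), 40 wide (y), 70 tall; on it a grip block 18 (x) x 36 (y), from 70 to 102 above the origin. Origin: centre of the blade's lower end; z up. Red line round the blade 45 above the origin.
- plate_white: gauge plate, white grip, to be left standing in its own wooden stand of the same kind: upright aluminium blade 8 thick (its x), 40 wide (y), 70 tall; on it a grip block 18 (x) x 36 (y), from 70 to 102 above the origin. Origin: centre of the blade's lower end; z up. Red line round the blade 45 above the origin.
- tape_roll: roll of paper tape, 68 across, 24 tall, lying flat; leave alone. Origin: centre of its underside.
- clear_tape: amber roll of tape, 76 across, 18 tall, lying flat; leave alone. Origin: centre of its underside.
- scissors: scissors with purple loops, about 155 long (along x), 10 tall, lying; leave alone. Origin: near their pivot, underside.
- stapler: red and black stapler, 140 (x) x 34 x 46 tall; leave alone. Origin: centre of its underside.
- paper_cup: white cup, 80 across the rim, 90 tall; leave alone. Origin: centre of its underside.
There are look-alikes about, which are no part of the job. Several things have the shape of the isolator; the one meant has the colours described above.

How it is judged:
On the way, in this order (a step that is already met when the one before it is completed fails the run):
1. the isolator handle is turned to ON (value of joint handle above 1.05 rad), for 0.2 s.
2. the yellow plate is gripped and lifted out of its stand (z of plate_yellow in the frame of stand_yellow above 0.041 m and contact force between plate_yellow and the fingers above 1 N), for 0.1 s.
3. the blade of the yellow plate has entered the reader's slot (x of plate_yellow in the frame of slot between -0.005 and 0.005 m and y of plate_yellow in the frame of slot between -0.006 and 0.006 m and z of plate_yellow in the frame of slot between -0.095 and -0.015 m), for 0.2 s.
At the end, for the whole second after the job is handed in: Handle above 1.05 rad. Yellow plate in the fingers, at rest, red line within 13 mm of roof-top level, within 5 mm (x) and 6 mm (y) of slot centre, upright within 0.12 rad, turned with slot within 0.15 rad, pressing on the reader under 8 N. Other plates and bench things moved under 25 mm (value of joint handle above 1.05 rad and x of plate_yellow in the frame of slot between -0.005 and 0.005 m and y of plate_yellow in the frame of slot between -0.006 and 0.006 m and z of plate_yellow in the frame of slot between -0.058 and -0.032 m and angle between the x axis of plate_yellow and the x axis of slot, either way round below 0.15 rad and angle between the z axis of plate_yellow and the z axis of slot, either way round below 0.12 rad and contact force between plate_yellow and the fingers above 1 N and contact force between plate_yellow and reader below 8 N and linear speed of plate_yellow below 0.02 m/s and distance of each of plate_blue, plate_white, tape_roll, clear_tape, scissors, stapler, paper_cup from where it was at the start of the episode below 0.025 m); the arm keeps its last pose, push and grip.
It fails at once if the blade goes into the slot while the isolator is not ON ((x of plate_yellow in the frame of slot between -0.005 and 0.005 m and y of plate_yellow in the frame of slot between -0.006 and 0.006 m and z of plate_yellow in the frame of slot between -0.095 and -0.015 m) and value of joint handle below 0.9 rad).
It fails at once if the blue or white plate or another thing on the bench is moved by more than 40 mm (distance of any of plate_blue, plate_white, tape_roll, clear_tape, scissors, stapler, paper_cup from where it was at the start of the episode above 0.04 m).
It also fails if it takes over 61 s, if anything falls off the work surface, if the arm or the gripper's body presses on something with over 40 N, if the wrist force passes 120 N, or if a joint passes its speed limit or range.

ROBOT

A 7-joint arm with a two-finger parallel gripper is mounted at the origin on the work surface. World frame = base frame: x ahead of the robot, y to its left, z up, the work surface at z = 0. Lengths are in m, angles in rad, forces in N, time in s.
With the tool pointing down it reaches from about 0.4 to 0.85 m from the base axis. Payload 10.4 kg.
Tool frame: the origin (TCP) lies midway between the tips of the shut fingers; the grasp point (between the pads) lies 19 mm behind it (hold_point_z is the distance from the TCP to the grasp point, in m); x points along the fingers, y is the direction in which the jaws open and shut, and the axes are right-handed (so a half turn about x gives the same grasp; the last joint's range is limited). The gripper opens to 85 mm and grips with 20 to 120 N. Pads are 22 mm wide; open, the fingers measure 114 mm over their backs; the gripper's body (76 mm by 85 mm) begins 54 mm behind the grasp point. The pads swing forward as they close: fully open they stand 13 mm farther back than shut.
Start: joints at [1.236, 0.332, -0.065, 1.46, 0.022, 1.35, -0.088], TCP at [0.192, -0.595, 0.231] pointing down, gripper open.
Joint ranges: [-2.6, 2.6], [-0.5, 2.12], [-1.47, 1.34], [0.16, 2.42], [-1.27, 4.41], [0.06, 2.06], [-2.6, 2.6]. Speed limits (rad/s): [2.22, 2.22, 2.79, 2.79, 3.14, 3.14, 3.14].

INTERFACE

Orientations are given as a rotation vector (axis times angle).
In Python, from plant import * gives the robot as it stands.
- The arm moves only by the tool send_rows, never from a script. Its arguments are lists of equal length, an entry for each row: "turn": the turn, a rotation vector about the tool's x, y, z scaled (see below), a list of three; "dp": the shift along the tool's x, y, z scaled (see below), a list of three; "fingers": the opening, from 0 (shut) to 1 (fully open). A call has 1 to 5 rows; each row shifts and turns the commanded pose from where the row before left it, along the tool's axes as they then stand; what a row does not reach is not made up. The controller multiplies each number of a shift by 30 mm and each number of a turn by 6 degrees. A row lasts 1/8 s, in which the tool goes at most 62.5 mm and 10.7 degrees, less where a joint would pass 70% of its speed; a pose out of reach is approached as far as the arm can. A call with a number of a shift or a turn outside -1 to 1 is refused whole. A call with a gripper value outside its range is refused whole. The fingers move at their own pace and stop on an object; "grip_force" is the grip in N (left out, the last holds). Time passes only in rows, so rows that do not move let the fingers close. It gives the time, the measured TCP pose, the force and the opening at its end, in the units of the state.
- sense(): the state, without advancing time (a new reading comes with each control period).
- grab_frame(name): name is "side" or "top"; returns the picture (480x640x3 uint8, red, green, blue); there is no depth.
- calibration(name): a dict with "fx", "fy", "cx", "cy" (pixels), "k1" (the pictures are not rectified: a ray, as slopes to the right and down, at radius r is drawn at 1 + k1 r^2 times it, then the intrinsics apply), "R" (3x3) and "t" (3): a world point X has camera coordinates R X + t. Camera axes: x right, y down, z forward; pixel columns grow to the right and rows downward; lengths in m; the calibration is good to about 2 mm. A picture is of the moment at which its call begins. calibration takes no time and is no camera call.
- close_job(): hands the job in, once; it reports no verdict.
The state is a dict: "time": time; "qpos": joint angles; "qd": joint speeds; "joint_torque": joint torques, N m; "tcp_pos": TCP position; "tool_rot": TCP orientation; "force": force on the tool from outside, world axes, zero at the start; "moment": the same for the moment, N m; "opening": finger opening in m.
Only numpy, scipy, OpenCV 4.12 (cv2) and the standard library are available. Lean on these libraries where they do the work, as an engineer would, in place of code of your own. Each camera call takes 0.05 s, during which the arm holds its last target. There are 200 camera calls.

## Working session

There is one attempt and no reset: what is moved stays moved. The work goes in short steps, Python scripts to look and compute and a tool call to move; the robot and the scene stay as the last step left them, time stands still between calls to the robot, and variables do not carry over. Pictures are saved under pics/ and viewed, about 8 in all and at most 12, crops included, and the job is handed in when it is done.

Besides the shell and the picture viewer there is one more tool, called after "Emit:" as name(argument=value, ...) on one line, values as JSON. send_rows: Moves the arm, as the interface text tells. Its arguments: {"type":"object","properties":{"turn":{"type":"array"},"dp":{"type":"array"},"fingers":{"type":"array"},"grip_force":{"type":"number"}},"required":["turn","dp","fingers"]}

```bash
mkdir -p pics; ls; cat > h.py <<'E'
from plant import *
import numpy as np, cv2
from scipy.spatial.transform import Rotation as Rn
def save(cam,name):
    im=grab_frame(cam); cv2.imwrite('pics/'+name,im[:,:,::-1]); return im
def ray(cam,u,v):
    c=calibration(cam); K=np.array([[c['fx'],0,c['cx']],[0,c['fy'],c['cy']],[0,0,1]])
    d=np.array([(u-c['cx'])/c['fx'],(v-c['cy'])/c['fy']]); s=d.copy()
    for _ in range(30): s=d/(1+c['k1']*(s@s))
    R=np.array(c['R']); return -R.T@np.array(c['t']), R.T@np.array([s[0],s[1],1])
def at(cam,u,v,z):
    o,d=ray(cam,u,v); return o+d*(z-o[2])/d[2]
def proj(cam,X):
    c=calibration(cam); p=np.array(c['R'])@np.array(X)+np.array(c['t']); s=p[:2]/p[2]; s=s*(1+c['k1']*(s@s))
    return np.array([c['fx']*s[0]+c['cx'],c['fy']*s[1]+c['cy']])
E
python3 - <<'E'
from h import *
save('top','t0.png'); save('side','s0.png')
for c in('top','side'):
    k=calibration(c);print(c,k['fx'],k['k1'],-np.array(k['R']).T@np.array(k['t']),np.round(k['R'],2).tolist())
s=sense();print(s['tcp_pos'],s['tool_rot'],s['opening'],s['time'])
print(Rn.from_rotvec(s['tool_rot']).as_matrix().round(3))
E
```

```text
pics
top 478.6978748652627 -0.013874877817788766 [0.36232652 0.01293063 1.06706876] [[-0.02, -1.0, -0.01], [-0.98, 0.02, -0.18], [0.18, 0.01, -0.98]]
side 486.98712690656544 -0.016822897873105713 [0.21479891 0.62702793 0.82382796] [[-0.88, -0.48, 0.02], [-0.36, 0.63, -0.69], [0.32, -0.61, -0.73]]
[ 0.1916384  -0.59456575  0.23061949] [ 2.05344485  0.3240437  -2.05397353] 0.08507971389087182 0.1
[[-0.     0.307 -0.952]
 [ 0.001 -0.952 -0.307]
 [-1.    -0.001  0.   ]]
```

View pics/t0.png

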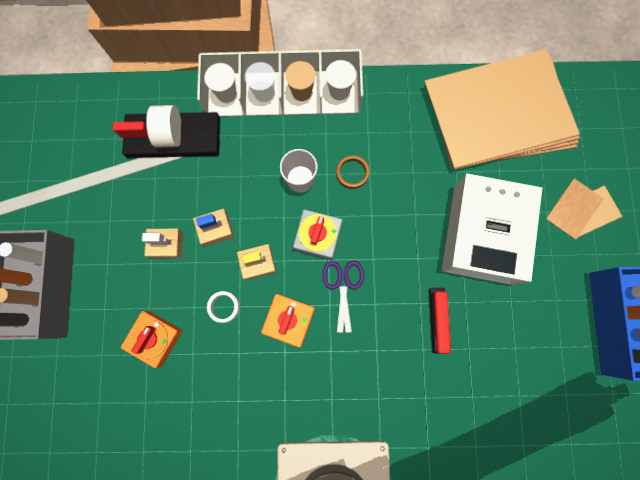

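View pics/s0.png

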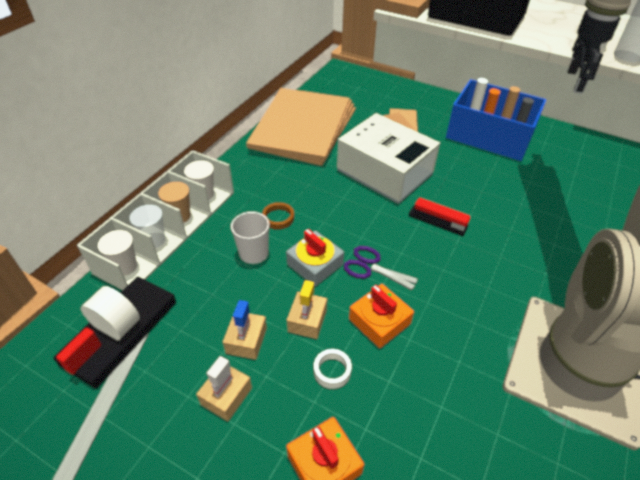

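Top view, isolator-shaped candidates: grey box with yellow dial at (318,233), and orange boxes at (288,320) and (150,339). I choose the grey one. Plates: white (155,239), blue (208,222), yellow (255,260). The reader slot is at (497,227). Next, one close crop.

```bash
python3 - <<'E'
from h import *
im=cv2.imread('pics/t0.png')
a=cv2.resize(im[205:285,232:345],None,fx=7,fy=7,interpolation=cv2.INTER_CUBIC)[:, :790]
cv2.imwrite('pics/c1.png',a)
b=cv2.resize(im[170:290,440:550],None,fx=5,fy=5,interpolation=cv2.INTER_CUBIC)
cv2.imwrite('pics/c2.png',b)
E
```

```text
(no output)
```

View pics/c1.png

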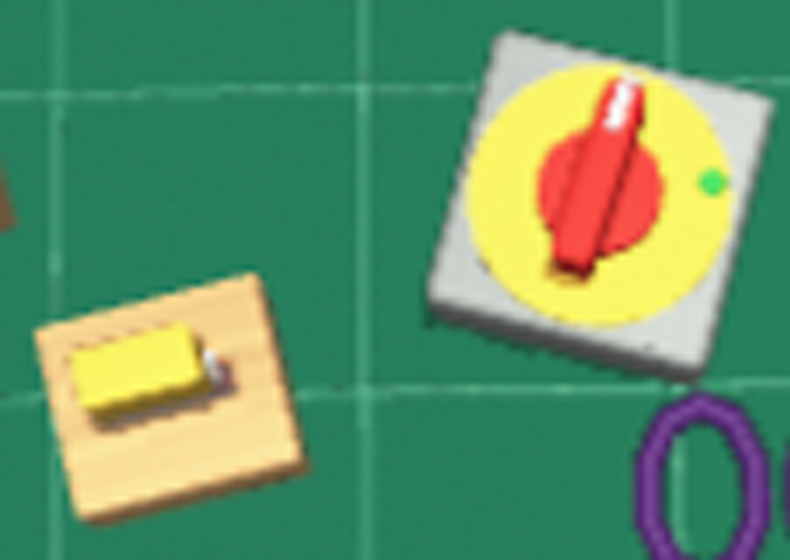

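View pics/c2.png

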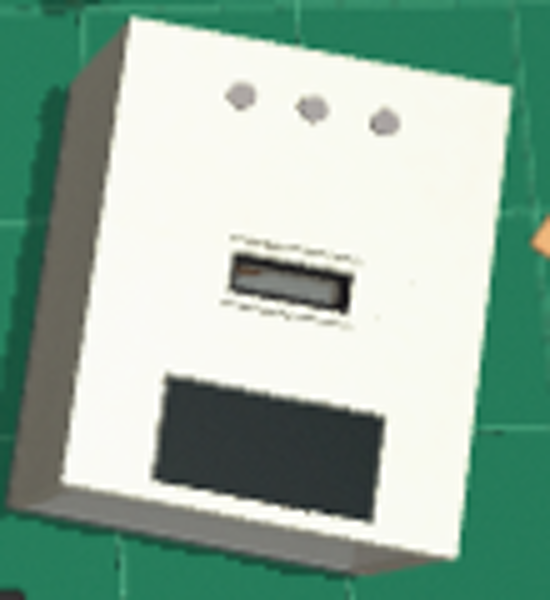

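```bash
python3 - <<'E'
from h import *
def P(c,pts,z):
    s,ou,ov=c; return np.array([at('top',(x+.5)/s-.5+ou,(y+.5)/s-.5+ov,z)[:2] for x,y in pts])
c1=(7,232,205);c2=(5,440,170)
def show(n,p):
    e=np.roll(p,-1,0)-p
    print(n,p.mean(0).round(4),'len',np.linalg.norm(e,axis=1).round(4),'ang',np.degrees(np.arctan2(e[:,1],e[:,0])).round(1))
show('iso',P(c1,[(505,32),(775,100),(703,368),(430,298)],.045))
h=P(c1,[(569,262),(630,82)],.088);show('handle',h)
show('dial',P(c1,[(602,65),(733,195),(602,326),(467,192)],.048))
show('greendot',P(c1,[(712,182)],.048))
show('stand',P(c1,[(35,331),(258,275),(306,462),(83,516)],.04))
show('grip',P(c1,[(68,352),(188,325),(206,370),(90,408)],.107))
show('roof',P(c2,[(132,18),(512,88),(458,558),(65,485)],.1))
show('mouth',P(c2,[(232,237),(361,261),(352,326),(222,302)],.1))
# side view check
print('side proj', )
E
```

```text
iso [0.5547 0.0214] len [0.0872 0.0873 0.087  0.0873] ang [-105.7  163.7   74.3  -16.2]
handle [0.5548 0.0219] len [0.0575 0.0575] ang [-19.5 160.5]
dial [0.5556 0.022 ] len [0.0579 0.0576 0.0593 0.058 ] ang [-136.7  134.1   43.8  -47.2]
greendot [ 0.5586 -0.0124] len [0.] ang [0.]
stand [0.4966 0.1564] len [0.0712 0.0605 0.0703 0.0598] ang [ -76.9 -165.9  102.5   14.9]
grip [0.4973 0.1565] len [0.0355 0.0143 0.0351 0.0177] ang [ -78.4 -158.4  107.2   21.6]
roof [ 0.5504 -0.3499] len [0.1599 0.1997 0.1595 0.2006] ang [-102.2  167.8   78.1  -12.1]
mouth [ 0.5511 -0.3498] len [0.0535 0.0278 0.0536 0.0279] ang [-102.2  167.1   78.   -13.2]
side proj
```

The crop confirms the isolator: grey box, yellow dial, red handle with its white pointer near OFF, and green dot at crop pixel (712,182). The reader slot is at crop pixel (291,282). Next I write a small planner that prints rounded rows.

```bash
cat >> h.py <<'E'
def Rt(yaw):  # tool x down, tool y at yaw (deg)
    a=np.radians(yaw); y=np.array([np.cos(a),np.sin(a),0]); x=np.array([0,0,-1.]); return np.column_stack([x,y,np.cross(x,y)])
def plan(wps,turnmax=1.,rnd=.05):
    s=sense(); p=np.array(s['tcp_pos']); R=Rn.from_rotvec(s['tool_rot']).as_matrix(); rows=[]
    for pt,yaw,sp in wps:
        for _ in range(60):
            d=R.T@(np.array(pt)-p)/.03; w=Rn.from_matrix(R.T@Rt(yaw)).as_rotvec()/np.radians(6)
            if np.abs(d).max()<.02 and np.abs(w).max()<.05: break
            k=np.abs(d).max(); kw=np.abs(w).max()
            d=np.round(d*sp/k/rnd)*rnd if k>sp else np.round(d,2)
            w=np.round(w*turnmax/kw/rnd)*rnd if kw>turnmax else np.round(w,2)
            rows.append((w.round(2).tolist(),d.round(2).tolist()))
            p=p+R@d*.03; R=R@Rn.from_rotvec(w*np.radians(6)).as_matrix()
    for i in range(0,len(rows),5): print('turn',[r[0] for r in rows[i:i+5]],'\n  dp',[r[1] for r in rows[i:i+5]])
def st():
    s=sense(); R=Rn.from_rotvec(s['tool_rot']).as_matrix()
    print('t',round(s['time'],2),'p',np.round(s['tcp_pos'],4),'yaw',np.degrees(np.arctan2(R[1,1],R[0,1])).round(2),'down',R[:,0].round(3),'F',np.round(s['force'],1),'op',round(s['opening'],4),'q7',round(s['qpos'][6],2))
E
python3 - <<'E'
from h import *
st(); plan([((.555,.0217,.2),70.5,1),((.555,.0217,.066),70.5,1)])
E
```

```text
t 0.1 p [ 0.1916 -0.5946  0.2306] yaw -72.13 down [-0.     0.001 -1.   ] F [-0.4 -0.3  0.3] op 0.0851 q7 -0.09
turn [[-1.0, -0.0, 0.0], [-1.0, -0.0, 0.0], [-1.0, -0.0, 0.0], [-1.0, -0.0, 0.0], [-1.0, -0.0, 0.0]] 
  dp [[0.05, -0.9, -1.0], [0.05, -0.7, -1.0], [0.05, -0.55, -1.0], [0.05, -0.45, -1.0], [0.05, -0.3, -1.0]]
turn [[-1.0, -0.0, 0.0], [-1.0, -0.0, 0.0], [-1.0, -0.0, 0.0], [-1.0, -0.0, -0.0], [-1.0, -0.0, -0.0]] 
  dp [[0.05, -0.2, -1.0], [0.05, -0.1, -1.0], [0.05, 0.0, -1.0], [0.05, 0.1, -1.0], [0.05, 0.2, -1.0]]
turn [[-1.0, -0.0, -0.0], [-1.0, -0.0, -0.0], [-1.0, -0.0, -0.0], [-1.0, -0.0, -0.0], [-1.0, -0.0, -0.0]] 
  dp [[0.05, 0.35, -1.0], [0.05, 0.45, -1.0], [0.05, 0.6, -1.0], [0.05, 0.75, -1.0], [0.05, 0.9, -1.0]]
turn [[-1.0, -0.0, -0.0], [-1.0, -0.0, -0.0], [-1.0, -0.0, -0.0], [-1.0, -0.0, -0.0], [-1.0, -0.0, -0.0]] 
  dp [[0.05, 1.0, -0.9], [0.05, 1.0, -0.7], [0.05, 1.0, -0.55], [0.05, 1.0, -0.45], [0.05, 1.0, -0.35]]
turn [[-1.0, -0.0, -0.0], [-1.0, -0.0, -0.0], [-1.0, -0.0, -0.0], [-0.77, -0.01, -0.01], [-0.0, 0.0, 0.0]] 
  dp [[0.05, 1.0, -0.2], [-0.01, 0.15, -0.01], [-0.0, -0.0, -0.0], [-0.0, -0.0, -0.0], [1.0, 0.0, -0.0]]
turn [[-0.0, 0.0, 0.0], [-0.0, 0.0, 0.0], [-0.0, 0.0, 0.0], [-0.0, 0.0, 0.0]] 
  dp [[1.0, 0.0, -0.0], [1.0, 0.0, -0.0], [1.0, 0.0, -0.0], [0.47, 0.0, -0.0]]
```

Emit:
send_rows(turn=[[-1, 0, 0], [-1, 0, 0], [-1, 0, 0], [-1, 0, 0], [-1, 0, 0]], dp=[[0.05, -0.9, -1], [0.05, -0.7, -1], [0.05, -0.55, -1], [0.05, -0.45, -1], [0.05, -0.3, -1]], fingers=[1, 1, 1, 1, 1])

```text
time: 0.72
tcp_pos: [0.2819, -0.4429, 0.2235]
tool_rot: [1.724, 0.77, -1.725]
force: [0.3, 0.3, -0.2]
opening: 0.0854
```

Emit:
send_rows(turn=[[-1, 0, 0], [-1, 0, 0], [-1, 0, 0], [-1, 0, 0], [-1, 0, 0]], dp=[[0.05, -0.2, -1], [0.05, -0.1, -1], [0.05, 0, -1], [0.05, 0.1, -1], [0.05, 0.2, -1]], fingers=[1, 1, 1, 1, 1])

```text
time: 1.35
tcp_pos: [0.3578, -0.3122, 0.216]
tool_rot: [1.361, 1.104, -1.361]
force: [0.3, -0.5, 0.6]
opening: 0.0853
```

Emit:
send_rows(turn=[[-1, 0, 0], [-1, 0, 0], [-1, 0, 0], [-1, 0, 0], [-1, 0, 0]], dp=[[0.05, 0.35, -1], [0.05, 0.45, -1], [0.05, 0.6, -1], [0.05, 0.75, -1], [0.05, 0.9, -1]], fingers=[1, 1, 1, 1, 1])

```text
time: 1.98
tcp_pos: [0.449, -0.1591, 0.2087]
tool_rot: [0.973, 1.342, -0.973]
force: [-0.2, -0.3, -0.8]
opening: 0.0851
```

```bash
python3 - <<'E'
from h import *
st(); plan([((.555,.0217,.16),70.5,1),((.555,.0217,.066),70.5,1)])
E
```

```text
t 1.98 p [ 0.449  -0.1591  0.2087] yaw 18.13 down [-0. -0. -1.] F [-0.2 -0.3 -0.8] op 0.0851 q7 0.54
turn [[-1.0, 0.0, 0.0], [-1.0, 0.0, 0.0], [-1.0, 0.0, 0.0], [-1.0, 0.0, 0.0], [-1.0, 0.0, 0.0]] 
  dp [[0.3, 1.0, -0.9], [0.3, 1.0, -0.7], [0.25, 1.0, -0.55], [0.25, 1.0, -0.45], [0.25, 1.0, -0.3]]
turn [[-1.0, 0.0, 0.0], [-1.0, 0.0, 0.0], [-1.0, 0.0, 0.0], [-0.73, 0.0, 0.0], [0.0, 0.0, 0.0]] 
  dp [[0.25, 1.0, -0.2], [0.02, 0.12, -0.03], [0.0, -0.0, 0.0], [0.0, -0.0, 0.0], [1.0, -0.0, 0.0]]
turn [[0.0, 0.0, 0.0], [0.0, 0.0, 0.0], [0.0, 0.0, 0.0]] 
  dp [[1.0, -0.0, 0.0], [1.0, -0.0, 0.0], [0.14, -0.0, 0.0]]
```

Tracking is accurate.

Emit:
send_rows(turn=[[-1, 0, 0], [-1, 0, 0], [-1, 0, 0], [-1, 0, 0], [-1, 0, 0]], dp=[[0.3, 1, -0.9], [0.3, 1, -0.7], [0.25, 1, -0.55], [0.25, 1, -0.45], [0.25, 1, -0.3]], fingers=[1, 1, 1, 1, 1])

```text
time: 2.6
tcp_pos: [0.5386, -0.0082, 0.1679]
tool_rot: [0.571, 1.494, -0.571]
force: [1.2, -0.3, 0.1]
opening: 0.0855
```

Emit:
send_rows(turn=[[-1, 0, 0], [-1, 0, 0], [-1, 0, 0], [-0.73, 0, 0], [0, 0, 0]], dp=[[0.25, 1, -0.2], [0.02, 0.12, -0.03], [0, 0, 0], [0, 0, 0], [1, 0, 0]], fingers=[1, 1, 1, 1, 1])

```text
time: 3.22
tcp_pos: [0.5566, 0.0207, 0.1315]
tool_rot: [0.269, 1.55, -0.268]
force: [0.2, -0.2, 0.8]
opening: 0.0851
```

```bash
python3 - <<'E'
from h import *
st(); plan([((.555,.0217,.066),70.5,1)])
E
```

```text
t 3.23 p [0.5566 0.0207 0.1315] yaw 70.39 down [ 0.004  0.    -1.   ] F [ 0.2 -0.2  0.8] op 0.0851 q7 0.9
turn [[-0.02, 0.03, -0.01], [0.0, 0.0, -0.0], [0.0, 0.0, -0.0]] 
  dp [[1.0, 0.0, -0.05], [1.0, 0.0, -0.0], [0.18, 0.01, -0.02]]
```

Emit:
send_rows(turn=[[0, 0, 0], [0, 0, 0], [0, 0, 0], [0, 0, 0], [0, 0, 0]], dp=[[1, 0, 0.05], [1, 0, 0], [0.18, 0, 0], [0, 0, 0], [0, 0, 0]], fingers=[1, 1, 1, 0, 0], grip_force=40)

```text
time: 3.85
tcp_pos: [0.5574, 0.0195, 0.0661]
tool_rot: [0.27, 1.552, -0.27]
force: [-0.6, 0.0, -0.0]
opening: 0.0513
```

Emit:
send_rows(turn=[[0, 0, 0], [0, 0, 0], [0, 0, 0], [0, 0, 0]], dp=[[0, 0, 0], [0, 0, 0], [0, 0, 0], [0, 0, 0]], fingers=[0, 0, 0, 0])

```text
time: 4.35
tcp_pos: [0.558, 0.0216, 0.0659]
tool_rot: [0.272, 1.551, -0.267]
force: [3.1, 6.6, 0.6]
opening: 0.0129
```

```bash
python3 - <<'E'
from h import *
st(); im=save('top','t1.png'); cv2.imwrite('pics/c3.png',cv2.resize(im[200:270,280:360,::-1],None,fx=6,fy=6,interpolation=cv2.INTER_CUBIC))
E
```

```text
t 4.35 p [0.558  0.0216 0.0659] yaw 70.34 down [ 0.003  0.003 -1.   ] F [3.1 6.6 0.6] op 0.0129 q7 0.85
```

Emit:
send_rows(turn=[[0.5, 0, 0], [1, 0, 0], [1, 0, 0], [1, 0, 0], [1, 0, 0]], dp=[[0, 0.04, 0], [0, 0, 0], [0, 0, 0], [0, 0, 0], [0, 0, 0]], fingers=[0, 0, 0, 0, 0])

```text
time: 5.03
tcp_pos: [0.557, 0.0202, 0.0658]
tool_rot: [0.639, 1.474, -0.641]
force: [-5.8, -1.7, 8.9]
opening: 0.0131
```

Emit:
send_rows(turn=[[1, 0, 0], [1, 0, 0], [1, 0, 0], [1, 0, 0], [1, 0, 0]], dp=[[0, 0, 0], [0, 0, 0], [0, 0, 0], [0, 0, 0], [0, 0, 0]], fingers=[0, 0, 0, 0, 0])

```text
time: 5.65
tcp_pos: [0.5552, 0.0193, 0.0657]
tool_rot: [1.037, 1.31, -1.044]
force: [-15.4, -4.5, 20.1]
opening: 0.013
```

Emit:
send_rows(turn=[[1, 0, 0], [0.3, 0, 0], [0, 0, 0], [0, 0, 0]], dp=[[0, 0, 0], [0, 0, 0], [0, 0, 0], [0, 0, 0]], fingers=[0, 0, 0, 0])

```text
time: 6.15
tcp_pos: [0.5547, 0.0193, 0.0657]
tool_rot: [1.135, 1.254, -1.144]
force: [-17.2, -4.4, 20.5]
opening: 0.0131
```

```bash
python3 - <<'E'
from h import *
st(); print(sense()['moment'])
E
```

```text
t 6.15 p [0.5547 0.0193 0.0657] yaw 5.41 down [-0.005 -0.003 -1.   ] F [-17.2  -4.4  20.5] op 0.0131 q7 -0.2
[-0.88467797  4.00522779  0.02479841]
```

Emit:
send_rows(turn=[[0, 0, 0], [0, 0, 0], [0, 0, 0], [0, 0, 0], [0, 0, 0]], dp=[[0, 0, 0], [0, 0, 0], [0, 0, 0], [-0.5, 0, 0], [-1, 0, 0]], fingers=[1, 1, 1, 1, 1])

```text
time: 6.78
tcp_pos: [0.5565, 0.0205, 0.1102]
tool_rot: [1.138, 1.254, -1.14]
force: [0.3, -0.2, 0.1]
opening: 0.0857
```

Emit:
send_rows(turn=[[0, 0, 0], [0, 0, 0], [0, 0, 0]], dp=[[-1, 0, 0], [-1, 0, 0], [-1, 0, 0]], fingers=[0.7, 0.7, 0.7])

```text
time: 7.15
tcp_pos: [0.5571, 0.0206, 0.202]
tool_rot: [1.139, 1.252, -1.138]
force: [0.8, 0.1, 1.4]
opening: 0.0603
```

```bash
python3 - <<'E'
from h import *
st(); plan([((.497,.1565,.165),13.9,1),((.497,.1565,.072),13.9,1)])
E
```

```text
t 7.15 p [0.5571 0.0206 0.202 ] yaw 5.46 down [ 0.001 -0.    -1.   ] F [0.8 0.1 1.4] op 0.0603 q7 -0.13
turn [[-1.0, 0.0, -0.0], [-0.41, 0.0, -0.01], [0.0, 0.0, -0.0], [0.0, 0.0, -0.0], [0.0, 0.0, -0.0]] 
  dp [[0.25, -0.35, -1.0], [0.25, -0.2, -1.0], [0.25, -0.2, -1.0], [0.25, -0.15, -1.0], [0.23, -0.15, -0.83]]
turn [[0.0, 0.0, -0.0], [0.0, 0.0, -0.0], [0.0, 0.0, -0.0], [0.0, 0.0, -0.0]] 
  dp [[1.0, 0.0, -0.0], [1.0, 0.0, -0.0], [1.0, 0.0, -0.0], [0.1, 0.0, -0.0]]
```

Emit:
send_rows(turn=[[-1, 0, 0], [-0.4, 0, 0], [0, 0, 0], [0, 0, 0], [0, 0, 0]], dp=[[0.25, -0.35, -1], [0.25, -0.2, -1], [0.25, -0.2, -1], [0.25, -0.15, -1], [0.23, -0.15, -0.83]], fingers=[0.7, 0.7, 0.7, 0.7, 0.7])

```text
time: 7.78
tcp_pos: [0.4957, 0.1584, 0.1626]
tool_rot: [1.028, 1.315, -1.029]
force: [0.8, 0.2, -0.3]
opening: 0.0594
```

```bash
python3 - <<'E'
from h import *
im=save('top','t2.png'); im2=save('side','s2.png')
a=cv2.resize(im[200:275,225:345,::-1],None,fx=6,fy=6,interpolation=cv2.INTER_CUBIC)
b=im2[200:350,180:420,::-1]; b=cv2.resize(b,(720,450),interpolation=cv2.INTER_CUBIC)
cv2.imwrite('pics/c4.png',cv2.resize(np.vstack([a,b]),None,fx=.66,fy=.66,interpolation=cv2.INTER_AREA))
st(); plan([((.497,.1565,.072),13.9,1)])
E
```

```text
t 7.88 p [0.4946 0.1601 0.1623] yaw 14.12 down [-0.002  0.001 -1.   ] F [ 0.4  0.5 -0.2] op 0.0597 q7 -0.27
turn [[0.04, -0.01, 0.01], [-0.0, 0.0, 0.0], [-0.0, 0.0, 0.0]] 
  dp [[1.0, 0.0, 0.05], [1.0, 0.0, 0.05], [1.0, 0.05, 0.05]]
```

View pics/c4.png

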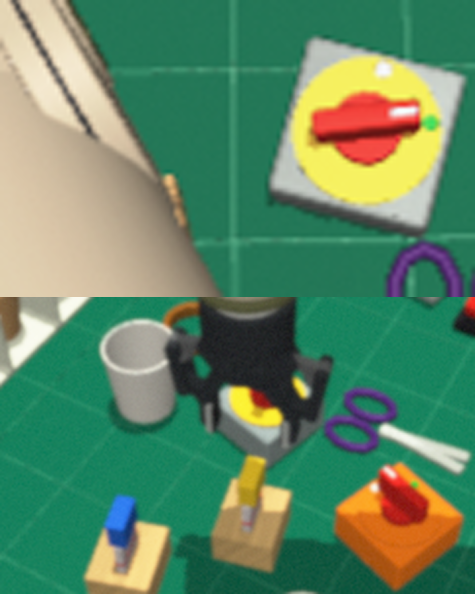

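Top crop: the white pointer is at the green dot (430,122), so the handle is ON. Side crop: the yellow grip stands at (252,465) with the open fingers above it. I'll check by projection.

```bash
python3 - <<'E'
from h import *
print(proj('side',(.497,.1565,.107)),proj('side',sense()['tcp_pos']))
# grip top centre measured in the side view, original image
im=cv2.imread('pics/s0.png'); h=cv2.cvtColor(im,cv2.COLOR_BGR2HSV); m=cv2.inRange(h,(22,120,90),(35,255,255)); m[:270]=0;m[330:]=0;m[:,:285]=0;m[:,330:]=0
ys,xs=np.nonzero(m);print('side',xs.mean(),ys.mean(),'pred',proj('side',(.497,.1565,.091)))
im=cv2.imread('pics/t0.png'); h=cv2.cvtColor(im,cv2.COLOR_BGR2HSV); m=cv2.inRange(h,(25,120,90),(35,255,255)); m[:250]=0;m[272:]=0;m[:,:238]=0;m[:,272:]=0
ys,xs=np.nonzero(m);print('top',xs.mean(),ys.mean(),'pred',proj('top',(.497,.1565,.107)),proj('top',(.497,.1565,.091)))
st()
E
```

```text
[305.87229724 286.38470414] [305.65277906 269.08870627]
side 306.2815884476534 291.985559566787 pred [305.97169707 291.61950704]
top 250.83892617449663 256.81879194630875 pred [251.27265138 256.6734356 ] [252.42634233 257.73007699]
t 7.88 p [0.4946 0.1601 0.1623] yaw 14.12 down [-0.002  0.001 -1.   ] F [ 0.4  0.5 -0.2] op 0.0597 q7 -0.27
```

Emit:
send_rows(turn=[[0, 0, 0], [0, 0, 0], [0, 0, 0]], dp=[[0.6, 0, 0], [0.4, 0, 0], [0, 0, 0]], fingers=[0.7, 0.7, 0.7])

```text
time: 8.25
tcp_pos: [0.4964, 0.1554, 0.1314]
tool_rot: [1.029, 1.315, -1.032]
force: [-1.1, 0.2, 1.0]
opening: 0.0596
```

```bash
python3 - <<'E'
from h import *
st(); plan([((.497,.1567,.072),13.9,.7)])
E
```

```text
t 8.25 p [0.4964 0.1554 0.1314] yaw 13.78 down [-0.003 -0.001 -1.   ] F [-1.1  0.2  1. ] op 0.0596 q7 -0.29
turn [[-0.02, 0.0, 0.03], [0.0, 0.0, -0.0], [0.0, 0.0, -0.0]] 
  dp [[0.7, 0.0, -0.0], [0.7, 0.0, -0.0], [0.58, 0.03, -0.04]]
```

Emit:
send_rows(turn=[[0, 0, 0], [0, 0, 0], [0, 0, 0], [0, 0, 0], [0, 0, 0]], dp=[[0.7, 0, 0], [0.7, 0.02, -0.02], [0.58, 0, -0.02], [0, 0, 0], [0, 0, 0]], fingers=[0.7, 0.7, 0.7, 0.7, 0], grip_force=60)

```text
time: 8.88
tcp_pos: [0.4977, 0.1578, 0.0742]
tool_rot: [1.03, 1.313, -1.029]
force: [0.9, 0.4, 0.4]
opening: 0.0429
```

Emit:
send_rows(turn=[[0, 0, 0], [0, 0, 0], [0, 0, 0], [0, 0, 0]], dp=[[0, 0, 0], [0, 0, 0], [0, 0, 0], [0, 0, 0]], fingers=[0, 0, 0, 0])

```text
time: 9.38
tcp_pos: [0.4976, 0.1578, 0.0743]
tool_rot: [1.03, 1.313, -1.029]
force: [-2.9, -0.6, 5.4]
opening: 0.0174
```

Emit:
send_rows(turn=[[0, 0, 0], [0, 0, 0], [0, 0, 0], [0, 0, 0]], dp=[[-0.3, 0, 0], [-0.5, 0, 0], [-0.5, 0, 0], [-0.5, 0, 0]], fingers=[0, 0, 0, 0])

```text
time: 9.88
tcp_pos: [0.4975, 0.1578, 0.1289]
tool_rot: [1.03, 1.313, -1.029]
force: [0.4, -0.2, -1.2]
opening: 0.0172
```

```bash
python3 - <<'E'
from h import *
st()
E
```

```text
t 9.88 p [0.4975 0.1578 0.1289] yaw 13.85 down [ 0.001  0.    -1.   ] F [ 0.4 -0.2 -1.2] op 0.0172 q7 -0.3
```

```bash
python3 - <<'E'
from h import *
plan([((.5513,-.349,.205),-12.3,1)])
E
```

```text
turn [[1.0, -0.0, -0.0], [1.0, -0.0, -0.0], [1.0, -0.0, -0.0], [1.0, -0.0, -0.0], [0.36, -0.0, -0.01]] 
  dp [[-0.15, -0.15, 1.0], [-0.15, -0.05, 1.0], [-0.15, 0.1, 1.0], [-0.15, 0.2, 1.0], [-0.15, 0.3, 1.0]]
turn [[-0.0, -0.0, 0.0], [-0.0, -0.0, 0.0], [-0.0, -0.0, 0.0], [-0.0, -0.0, 0.0], [-0.0, -0.0, 0.0]] 
  dp [[-0.15, 0.35, 1.0], [-0.15, 0.35, 1.0], [-0.15, 0.35, 1.0], [-0.15, 0.3, 1.0], [-0.15, 0.35, 1.0]]
turn [[-0.0, -0.0, 0.0], [-0.0, -0.0, 0.0], [-0.0, -0.0, 0.0], [-0.0, -0.0, 0.0], [-0.0, -0.0, 0.0]] 
  dp [[-0.15, 0.3, 1.0], [-0.15, 0.35, 1.0], [-0.15, 0.3, 1.0], [-0.2, 0.35, 1.0], [-0.15, 0.3, 1.0]]
turn [[-0.0, -0.0, 0.0], [-0.0, -0.0, 0.0]] 
  dp [[-0.2, 0.35, 1.0], [-0.04, 0.08, 0.31]]
```

Emit:
send_rows(turn=[[1, 0, 0], [1, 0, 0], [1, 0, 0], [1, 0, 0], [0.36, 0, 0]], dp=[[-1, -0.1, 0.6], [-1, 0, 0.8], [-0.5, 0.1, 1], [0, 0.2, 1], [0, 0.3, 1]], fingers=[0, 0, 0, 0, 0])

```text
time: 10.5
tcp_pos: [0.5133, 0.0222, 0.2024]
tool_rot: [1.367, 1.098, -1.368]
force: [0.2, -0.0, -1.6]
opening: 0.017
```

Emit:
send_rows(turn=[[0, 0, 0], [0, 0, 0], [0, 0, 0], [0, 0, 0], [0, 0, 0]], dp=[[0, 0.35, 1], [0, 0.35, 1], [0, 0.35, 1], [0, 0.35, 1], [0, 0.35, 1]], fingers=[0, 0, 0, 0, 0])

```text
time: 11.12
tcp_pos: [0.5321, -0.1356, 0.2019]
tool_rot: [1.365, 1.101, -1.367]
force: [0.6, -0.6, -1.7]
opening: 0.0171
```

Emit:
send_rows(turn=[[0, 0, 0], [0, 0, 0], [0, 0, 0], [0, 0, 0]], dp=[[0, 0.3, 1], [0, 0.3, 1], [0, 0.3, 1], [0, 0, 0]], fingers=[0, 0, 0, 0])

```text
time: 11.62
tcp_pos: [0.5384, -0.2312, 0.2015]
tool_rot: [1.368, 1.098, -1.371]
force: [-0.1, -0.6, -1.9]
opening: 0.0171
```

```bash
python3 - <<'E'
from h import *
st()
plan([((.5513,-.349,.205),-12.3,.8)])
E
```

```text
t 11.62 p [ 0.5384 -0.2312  0.2015] yaw -12.57 down [-0.002 -0.    -1.   ] F [-0.1 -0.6 -1.9] op 0.0171 q7 0.03
turn [[-0.04, 0.01, 0.02], [-0.0, -0.0, -0.0], [-0.0, -0.0, -0.0], [-0.0, -0.0, -0.0], [-0.0, -0.0, -0.0]] 
  dp [[-0.05, 0.25, 0.8], [-0.0, 0.25, 0.8], [-0.05, 0.3, 0.8], [-0.0, 0.25, 0.8], [-0.02, 0.21, 0.54]]
```

Emit:
send_rows(turn=[[-0.04, 0, 0], [0, 0, 0], [0, 0, 0], [0, 0, 0], [0, 0, 0]], dp=[[0, 0.25, 0.8], [0, 0.25, 0.8], [0, 0.3, 0.8], [0, 0.25, 0.8], [0, 0.21, 0.54]], fingers=[0, 0, 0, 0, 0])

```text
time: 12.25
tcp_pos: [0.5527, -0.3466, 0.2021]
tool_rot: [1.363, 1.102, -1.364]
force: [-0.1, -0.8, -0.8]
opening: 0.0175
```

Emit:
send_rows(turn=[[0, 0, 0], [0, 0, 0], [0, 0, 0]], dp=[[0, 0, 0], [0, 0, 0], [0, 0, 0]], fingers=[0, 0, 0])

```text
time: 12.62
tcp_pos: [0.5535, -0.3436, 0.2028]
tool_rot: [1.362, 1.103, -1.361]
force: [-0.0, 0.9, -0.7]
opening: 0.0172
```

```bash
python3 - <<'E'
from h import *
st(); im=save('top','t3.png'); im2=save('side','s3.png'); st()
a=cv2.resize(im[175:275,440:560,::-1],None,fx=5,fy=5,interpolation=cv2.INTER_CUBIC)
b=cv2.resize(im2[70:190,330:450,::-1],None,fx=5,fy=5,interpolation=cv2.INTER_CUBIC)
cv2.imwrite('pics/c5.png',b);cv2.imwrite('pics/c6.png',a)
E
```

```text
t 12.62 p [ 0.5535 -0.3436  0.2028] yaw -11.99 down [ 0.  0. -1.] F [-0.   0.9 -0.7] op 0.0172 q7 0.19
t 12.72 p [ 0.5534 -0.344   0.2028] yaw -12.01 down [ 0. -0. -1.] F [-0.  -0.4 -0.9] op 0.0173 q7 0.19
```

View pics/c5.png

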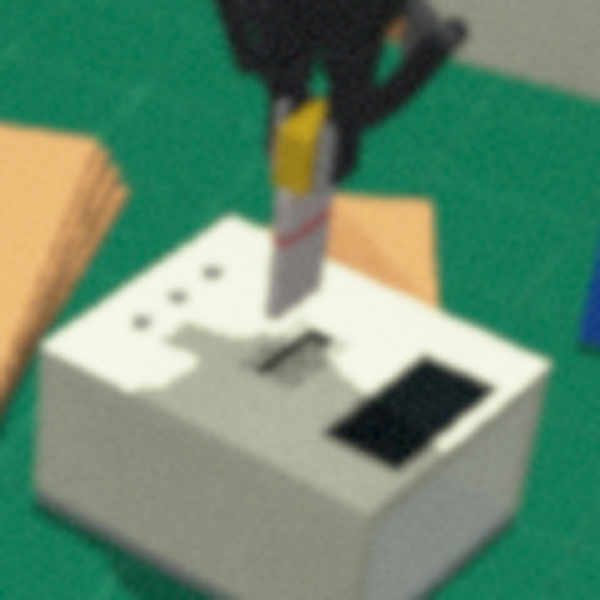

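Side crop: the plate hangs upright. The visible bottom edge of the blade runs from (268,315) to (322,290), and the slot's dark line from (262,370) to (325,335). I'll compare with predictions.

```bash
python3 - <<'E'
from h import *
s=sense(); p=np.array(s['tcp_pos']); 
def cr(X): return (((proj('side',X)-[330,70])+.5)*5-.5).round(0)
def box(c,yaw,hx,hy,z):
    a=np.radians(yaw); ex=np.array([np.cos(a),np.sin(a)]);ey=np.array([-ex[1],ex[0]])
    return [np.r_[c+i*hx*ex+j*hy*ey,z] for i,j in((-1,-1),(1,-1),(1,1),(-1,1))]
print('blade bottom',[cr(X).tolist() for X in box(p[:2],-12,.004,.02,.1335)])
print('grip top',[cr(X).tolist() for X in box(p[:2],-12,.009,.018,.2355)])
print('red line',[cr(X).tolist() for X in box(p[:2],-12,.004,.02,.1785)])
m=np.array([.5508,-.3498])
print('mouth',[cr(X).tolist() for X in box(m,-12.3,.009,.025,.1)])
print('slot',[cr(X).tolist() for X in box(m,-12.3,.005,.021,.096)])
im=cv2.imread('pics/s0.png')[125:160,365:415]; cv2.imwrite('pics/c7.png',cv2.resize(im,None,fx=10,fy=10,interpolation=cv2.INTER_CUBIC))
a=cv2.imread('pics/s3.png')[85:150,365:415]; cv2.imwrite('pics/c8.png',np.vstack([cv2.resize(a,None,fx=8,fy=8,interpolation=cv2.INTER_CUBIC)]))
E
```

```text
blade bottom [[320.0, 286.0], [307.0, 280.0], [260.0, 315.0], [273.0, 321.0]]
grip top [[353.0, 106.0], [321.0, 93.0], [276.0, 123.0], [308.0, 137.0]]
red line [[331.0, 207.0], [318.0, 201.0], [270.0, 235.0], [283.0, 242.0]]
mouth [[336.0, 337.0], [307.0, 324.0], [249.0, 367.0], [278.0, 381.0]]
slot [[324.0, 344.0], [308.0, 337.0], [259.0, 373.0], [275.0, 381.0]]
```

View pics/c7.png

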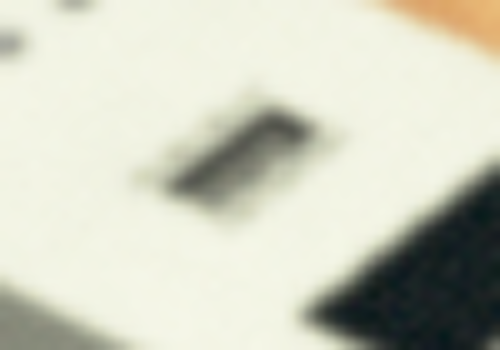

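View pics/c8.png

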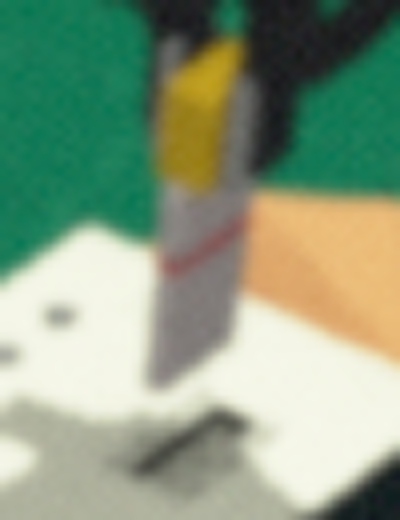

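```bash
python3 - <<'E'
from h import *
f=lambda x,y,s,ou,ov,z: at('side',(x+.5)/s-.5+ou,(y+.5)/s-.5+ov,z)[:2]
r=np.array([f(x,y,5,330,70,.1) for x,y in((42,345),(232,213),(552,363),(372,515))]);print('roof',r.mean(0).round(4),np.linalg.norm(np.roll(r,-1,0)-r,axis=1).round(3))
r=np.array([f(x,y,10,365,125,.1) for x,y in((135,180),(255,88),(345,135),(230,220))]);print('mouth',r.mean(0).round(4),np.linalg.norm(np.roll(r,-1,0)-r,axis=1).round(3))
st()
plan([((.5512,-.3502,.2),-12.2,.8)])
E
```

```text
roof [ 0.5484 -0.3496] [0.162 0.202 0.161 0.201]
mouth [ 0.5494 -0.3502] [0.053 0.029 0.049 0.028]
t 12.72 p [ 0.5534 -0.344   0.2028] yaw -12.01 down [ 0. -0. -1.] F [-0.  -0.4 -0.9] op 0.0173 q7 0.19
turn [[0.03, 0.0, -0.0]] 
  dp [[0.09, -0.03, 0.22]]
```

Emit:
send_rows(turn=[[0.03, 0, 0], [0, 0, 0], [0, 0, 0], [0, 0, 0]], dp=[[0.3, -0.06, 0.2], [0.5, 0, 0], [0, 0, 0], [0, 0, 0]], fingers=[0, 0, 0, 0])

```text
time: 13.22
tcp_pos: [0.5502, -0.3501, 0.1784]
tool_rot: [1.365, 1.101, -1.365]
force: [-0.1, 0.2, -1.7]
opening: 0.0175
```

```bash
python3 - <<'E'
from h import *
st(); plan([((.5507,-.3498,.178),-12.2,.5)])
E
```

```text
t 13.22 p [ 0.5502 -0.3501  0.1784] yaw -12.25 down [-0.  0. -1.] F [-0.1  0.2 -1.7] op 0.0175 q7 0.19
```

Emit:
send_rows(turn=[[0, 0, 0], [0, 0, 0], [0, 0, 0], [0, 0, 0], [0, 0, 0]], dp=[[0.15, 0, 0], [0.15, 0, 0], [0.15, 0, 0], [0.1, 0, 0], [0, 0, 0]], fingers=[0, 0, 0, 0, 0])

```text
time: 13.85
tcp_pos: [0.55, -0.3502, 0.1617]
tool_rot: [1.365, 1.101, -1.365]
force: [0.1, 0.1, -0.9]
opening: 0.0174
```

Emit:
send_rows(turn=[[0, 0, 0], [0, 0, 0], [0, 0, 0], [0, 0, 0], [0, 0, 0]], dp=[[0.2, 0, 0], [0.25, 0, 0], [0.25, 0, 0], [0.2, 0, 0], [0, 0, 0]], fingers=[0, 0, 0, 0, 0])

```text
time: 14.48
tcp_pos: [0.5499, -0.3501, 0.1343]
tool_rot: [1.365, 1.101, -1.366]
force: [-0.7, 0.6, -1.6]
opening: 0.0172
```

Emit:
send_rows(turn=[[0, 0, 0], [0, 0, 0], [0, 0, 0], [0, 0, 0]], dp=[[0.2, 0, 0], [0.1, 0, 0], [0, 0, 0], [0, 0, 0]], fingers=[0, 0, 0, 0])

```text
time: 14.98
tcp_pos: [0.5503, -0.3503, 0.1262]
tool_rot: [1.365, 1.1, -1.365]
force: [0.7, 0.1, -0.7]
opening: 0.017
```

```bash
python3 - <<'E'
from h import *
st(); im=save('side','s4.png'); t=save('top','t4.png'); st()
a=cv2.resize(im[95:170,350:430,::-1],None,fx=6,fy=6,interpolation=cv2.INTER_CUBIC)
b=cv2.resize(t[120:345,130:370,::-1],(480,450)); cv2.imwrite('pics/c9.png',np.hstack([a[:,:],b])[:, :800] if False else cv2.resize(np.hstack([a,b]),(800,375)))
E
```

```text
t 14.97 p [ 0.5503 -0.3503  0.1262] yaw -12.26 down [ 0. -0. -1.] F [ 0.7  0.1 -0.7] op 0.017 q7 0.18
t 15.07 p [ 0.5503 -0.3503  0.1262] yaw -12.26 down [ 0. -0. -1.] F [ 0.3 -0.6 -0.9] op 0.0173 q7 0.18
```

View pics/c9.png

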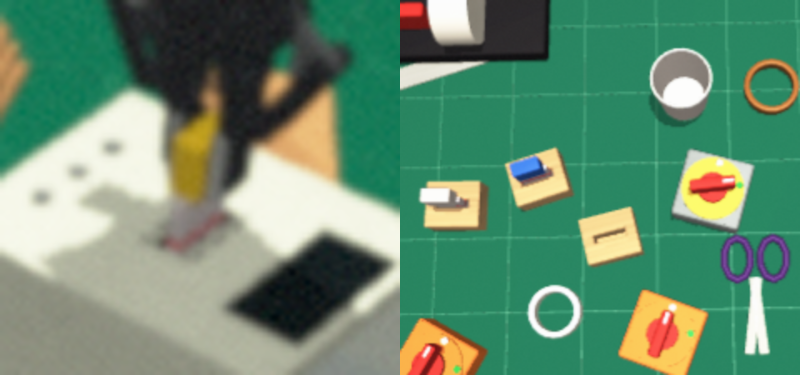

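The side half shows the blade in the slot, with the red line at roof level around (195,230). The top half shows the handle at the green dot (738,184), the yellow stand empty, and the other things in place. Residual force is under 1 N, so I'm handing in.

```bash
python3 -c "
from h import *
print(close_job()); st()"
```

```text
the job is handed in; nothing more can be done
None
the job is handed in; nothing more can be done
```

I turned the isolator's red handle clockwise to the green dot, lifted the yellow plate out of its stand, and lowered its blade through the reader's slot. I handed the job in with the plate still gripped, at about 15 s of the 61 s allowed; no verdict is reported.

**Last checks:**
- **Handle:** the picture shows the white pointer at the green dot. The gripper turned it to about 1.2 rad, the ON stop.
- **Plate height:** the red line is at roof level in the picture; from the tool pose I work it out to be about 2 mm above the roof.
- **Plate position:** the tool is upright and at rest, and the gripper reads 17 mm on the 18 mm grip block. The plate is turned within about 0.1° of the measured slot direction. The outside force on the tool was about 1 N, little more than the plate's own weight, so nothing points to it resting on the reader.
- **Other things:** in the last top picture the blue and white plates, scissors, cup and both tapes looked where they were at the start. The stapler was outside that crop, so I only know that no move went near it.

**Disagreement:** the two cameras placed the slot centre about 2 mm apart in x (0.549 and 0.551 m). I aimed between them, and the blade went in without any noticeable contact force.

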